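Let the full bobbin out of the rack

TASK

Find the chute of the bobbin rack that holds the full bobbin and, with the fingertips, press down the long end of the lever beside that chute to raise its heavy gate, keeping it down until the bobbin has rolled out into the tray. Then ease the lever back up so that the gate comes down shut without slamming, and take the hand away. Leave the empty bobbin in its chute, touch neither bobbin, leave both levers resting in their yokes and do not disturb the other things on the bench.

Things in the scene. Friction and masses are not known exactly. Their poses are not given: they have to be found in the camera images.
- rack: plywood rack fixed to the bench, 377 (x) x 276 (y) mm. Origin: underside, midline, at the chute mouths; x runs from the open tray (front, robot side) to the back, y left. Two chutes, 65 mm wide inside, at y = +42 and -42 mm slope down 12 degrees to the front into one tray; a steel gate shuts each. Beside each, at y = +110 / -110 mm, a lever in a yoke runs forward over a 26 mm high rubber stop
- tray (a point): centre of the shared tray's floor, 124 mm in front of the chute mouths, 14 mm above the bench; inside 143 mm (x) x 148 mm (y), walls 48 mm high
- full_bobbin: wooden bobbin wound full with cream thread: flanges 47 mm across, 57 mm long, thread 43 mm thick. Origin at its centre. At the start it leans on the gate in one of the chutes, centre 24 mm behind the mouth, 58 mm above the bench; it rolls out by itself in about a second once its gate is up. In the tray its centre is 34 to 43 mm above the bench
- empty_bobbin: like the full bobbin, but nearly empty: the core between the 47 mm flanges is only 21 mm thick. Origin at its centre. It leans on the gate of the other chute
- lever_l: loose steel lever of the left (+y of the rack) chute, bar 16 x 13 mm, its oiled cross pin resting in a yoke's open notches. Origin on the pin's axis, 93 mm above the bench. Long arm (195 mm, pin to pad) points to the rack's front, short arm (52 mm) lies under the gate's lug. At rest the long end is 0.25 rad above level; 2 to 5 N on the pad lifts the gate; it goes to 0.28 rad below level, onto the stop
- pad_l (a point): centre of the top of the round pad, 42 mm across, 13 mm thick, at the long end of the left (+y of the rack) lever; at rest about 148 mm above the bench, fully pressed about 45 mm; it travels an arc about the lever's pin
- gate_l (a joint): heavy steel gate (about 1.4 kg) of the left (+y of the rack) chute: an open frame hinged across the chute's back, with a thick bar and two prongs at the front; rad, 0 = shut, grows as the prongs rise; the bobbin passes at about 0.25, the lever fully pressed gives about 0.37. It falls shut by its weight
- lever_r: loose steel lever of the right (-y of the rack) chute, bar 16 x 13 mm, its oiled cross pin resting in a yoke's open notches. Origin on the pin's axis, 93 mm above the bench. Long arm (195 mm, pin to pad) points to the rack's front, short arm (52 mm) lies under the gate's lug. At rest the long end is 0.25 rad above level; 2 to 5 N on the pad lifts the gate; it goes to 0.28 rad below level, onto the stop
- pad_r (a point): centre of the top of the round pad, 42 mm across, 13 mm thick, at the long end of the right (-y of the rack) lever; at rest about 148 mm above the bench, fully pressed about 45 mm; it travels an arc about the lever's pin
- gate_r (a joint): heavy steel gate (about 1.4 kg) of the right (-y of the rack) chute: an open frame hinged across the chute's back, with a thick bar and two prongs at the front; rad, 0 = shut, grows as the prongs rise; the bobbin passes at about 0.25, the lever fully pressed gives about 0.37. It falls shut by its weight
- wax_block: bystander: yellow wax block, 70 x 50 x 35 mm high. Origin under its middle
- glue_jar: bystander: glue jar, 60 mm across, 80 mm high. Origin under its middle
- slicker: bystander: small turned wooden edge slicker standing up, 36 mm across, 60 mm high. Origin under its middle
- rivet_tin: bystander: round tin, 52 mm across, 35 mm high. Origin under its middle
- mallet: bystander: hammer lying on the bench at the right. Origin under its middle
- awl: bystander: wood-handled awl lying on the bench at the left. Origin under its middle
There are look-alikes about, which are no part of the job. What is shaped like the full_bobbin but blue is not meant.

How it is judged:
By the outcome, as a careful person would: the job done as asked, in the order asked, and still so for the second after the job is handed in, with the robot touching nothing.
It also fails if it takes over 38 s, if anything falls off the work surface, if the arm or the gripper's body presses on something with over 40 N, if the wrist force passes 120 N, or if a joint passes its speed limit or range.

ROBOT

A 7-joint arm with a two-finger parallel gripper is mounted at the origin on the work surface. World frame = base frame: x ahead of the robot, y to its left, z up, the work surface at z = 0. Lengths are in m, angles in rad, forces in N, time in s.
With the tool pointing down it reaches from about 0.35 to 0.775 m from the base axis. Payload 3.1 kg.
Tool frame: the origin (TCP) lies on the centre line of the jaws, within the pads' length; the fingertips stand 25 mm ahead of it and the grasp point (between the pads) lies 6 mm ahead of it (manip.tip_extent is the distance from the TCP to the fingertips, in m); x points along the fingers, y is the direction in which the jaws open and shut, and the axes are right-handed (so a half turn about x gives the same grasp; the last joint's range is limited). The gripper opens to 85 mm and grips with 20 to 120 N. Pads are 22 mm wide; open, the fingers measure 114 mm over their backs; the gripper's body (76 mm by 85 mm) begins 54 mm behind the grasp point. The pads swing forward as they close: fully open they stand 13 mm farther back than shut.
Start: joints at [-1.18, 0.311, 0.014, 1.512, -0.004, 1.319, -0.027], TCP at [0.231, 0.499, 0.256] pointing down, gripper open.
Joint ranges: [-2.7, 2.7], [-0.3, 1.91], [-1.27, 1.3], [0.12, 2.57], [-1.44, 4.58], [0.2, 2.03], [-3.05, 3.05]. Speed limits (rad/s): [2.79, 2.79, 3.14, 3.14, 3.14, 3.14, 3.14].

INTERFACE

Orientations are given as a rotation vector (axis times angle).
In Python, from plant import manip, viewer gives the robot as it stands.
- The arm moves only by the tool arm_command, never from a script. Its argument "steps" is a list of rows, each an object with "offset": the shift along the tool's x, y, z in cm, a list of three; "rotation": the turn, a rotation vector about the tool's x, y, z in rad, a list of three. A call has exactly 8 rows; each row is the pose to reach, as a shift and turn from the pose commanded when the call began, along the tool's axes at that moment; what a row does not reach only later rows make up. A row lasts 1/10 s, in which the tool goes at most 50 mm and 8.59 degrees, less where a joint would pass 70% of its speed; a pose out of reach is approached as far as the arm can. A call with a gripper value outside its range is refused whole. "hand" is the closure, from -1 (fully open) to 1 (shut), set as the call begins (left out, the last holds). The fingers move at their own pace and stop on an object; "squeeze" is the grip in N (left out, the last holds). Time passes only in rows, so rows that repeat a pose let the fingers close, or fill a call up. It gives the time, the measured TCP pose, the force and the opening at its end, in the units of the state.
- manip.observe(): the state, without advancing time (a new reading comes with each control period).
- viewer.get_image(name): name is "side" or "top" or "wrist"; returns the picture (480x640x3 uint8, red, green, blue); there is no depth.
- viewer.camera_info(name): a dict with "fx", "fy", "cx", "cy" (pixels), "R" (3x3) and "t" (3): a world point X has camera coordinates R X + t; the wrist camera has in their place "tool_from_camera" (4x4, takes a point from camera to tool coordinates, whose origin is the TCP and whose axes are the tool frame's). Camera axes: x right, y down, z forward; pixel columns grow to the right and rows downward; lengths in m; the calibration is good to about 2 mm. The wrist camera is an equidistant fisheye: a pixel r from the principal point sees the ray r / f radians off the axis. A picture is of the moment at which its call begins: read the wrist's pose just before it. camera_info takes no time and is no camera call.
- manip.finish_job(): hands the job in, once; it reports no verdict.
Trained networks look in the newest picture that a camera, given by its name, has taken for a name from the list of things; names that differ only in an ending like _2 or _b are one class to them, and where a whole thing is asked for, a point or a joint stands for the part that bears it (a point fixed in the world has none). Each returns a list of dicts, best first, with "p" (0 to 1); they miss things now and then, are a little off and sometimes report something else, mostly with a low value. They report only what shows in the picture. A call takes as long as a camera call. They do not tell look-alikes from the thing itself.
- viewer.search_frame(camera, label): "point" ([column, row] in pixels, amid what is visible of it).
- viewer.place_of(camera, label): "point" ([column, row] in pixels: a listed point, or the origin of a listed thing).
The state is a dict: "time": time; "joint_positions": joint angles; "joint_velocities": joint speeds; "effort": joint torques, N m; "tcp_pos": TCP position; "orientation": TCP orientation; "force": force on the tool from outside, world axes, zero at the start; "wrist_torque": the same for the moment, N m; "width": finger opening in m.
Only numpy, scipy, OpenCV 4.12 (cv2) and the standard library are available. Lean on these libraries where they do the work, as an engineer would, in place of code of your own. Each camera call takes 0.05 s, during which the arm holds its last target.

## Working session

There is one attempt and no reset: what is moved stays moved. The work goes in short steps, Python scripts to look and compute and a tool call to move; the robot and the scene stay as the last step left them, time stands still between calls to the robot, and variables do not carry over. Pictures are saved under pics/ and viewed, and the job is handed in when it is done.

Besides the shell and the picture viewer there is one more tool, called after "Call:" as name(argument=value, ...), one argument or row to a line, values as JSON. arm_command: Moves the arm, as the interface text tells. Its arguments: {"type":"object","properties":{"steps":{"type":"array"},"hand":{"type":"number"},"squeeze":{"type":"number"}},"required":["steps"]}

```bash
mkdir -p pics; ls; python3 - <<'E'
from plant import manip, viewer
import cv2
s=manip.observe()
print({k:s[k] for k in('time','tcp_pos','orientation','force','width')}, manip.tip_extent)
for n in('top','side'):
    cv2.imwrite(f'pics/{n}0.png',viewer.get_image(n)[:,:,::-1])
    c=viewer.camera_info(n);print(n,c)
    for l in('rack','full_bobbin','empty_bobbin','pad_l','pad_r','lever_l','lever_r','tray'):
        print(l,[(x['point'],round(x['p'],2)) for x in viewer.place_of(n,l)[:3]])
print(manip.observe()['time'])
E
```

```text
pics
{'time': 0.0, 'tcp_pos': array([0.23038297, 0.49868459, 0.25522518]), 'orientation': array([ 0.33760098,  1.54443124, -0.34125217]), 'force': array([-0.12685046,  0.59346869,  0.25551084]), 'width': 0.08502584867872226} 0.025
top {'fx': 579.6344448642614, 'fy': 579.6344448642614, 'cx': 322.57984503228704, 'cy': 247.34494818231616, 'R': array([[ 0.01201655, -0.99981883,  0.01476162],
       [-0.98258125, -0.01454466, -0.18526343],
       [ 0.18544457, -0.01227826, -0.98257801]]), 't': array([-0.02119511,  0.61730833,  1.5705591 ])}
rack [([303.7, 245.9], 0.95)]
full_bobbin [([427.6, 247.1], 0.78), ([308.7, 288.1], 0.68), ([406.9, 210.7], 0.6)]
empty_bobbin [([291.9, 233.1], 0.64)]
pad_l [([266.7, 297.6], 0.82), ([350.9, 291.4], 0.65)]
pad_r [([266.7, 297.6], 0.82), ([350.9, 291.4], 0.65)]
lever_l [([262.4, 232.2], 0.96), ([343.6, 225.9], 0.95)]
lever_r [([262.4, 232.2], 0.96), ([343.6, 225.9], 0.95)]
tray [([305.8, 289.1], 0.89)]
side {'fx': 586.0298104094055, 'fy': 586.0298104094055, 'cx': 317.8025207438414, 'cy': 241.1593342085833, 'R': array([[ 0.84816397, -0.52972422,  0.00318311],
       [-0.33804317, -0.54586212, -0.76665596],
       [ 0.40785377,  0.64917394, -0.64205023]]), 't': array([-0.51455545,  0.28848772,  1.47335751])}
rack [([233.7, 241.8], 0.47)]
full_bobbin [([389.8, 332.3], 0.96), ([408.5, 303.6], 0.82), ([337.2, 246.6], 0.55)]
empty_bobbin [([366.8, 298.5], 0.68), ([316.4, 235.1], 0.58)]
pad_l [([249.0, 225.2], 0.97), ([298.5, 266.2], 0.64)]
pad_r [([249.0, 225.2], 0.97), ([298.5, 266.2], 0.64)]
lever_l [([304.4, 213.2], 0.92), ([349.3, 253.0], 0.63)]
lever_r [([304.4, 213.2], 0.92), ([349.3, 253.0], 0.63)]
tray [([285.5, 270.8], 0.58)]
0.9
```

View pics/top0.png

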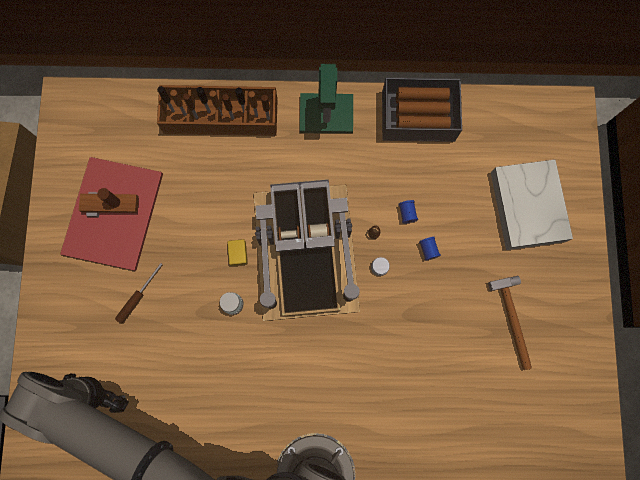

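View pics/side0.png

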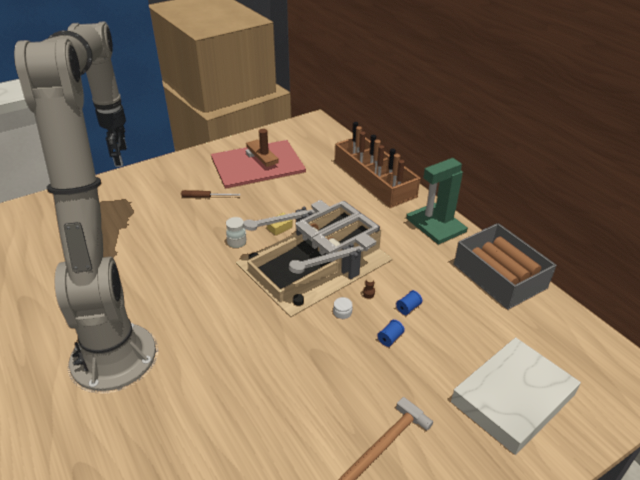

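```bash
python3 - <<'E'
import cv2
a=cv2.imread('pics/top0.png')[190:320,230:450];cv2.imwrite('pics/top0c.png',cv2.resize(a,None,fx=3.6,fy=3.6,interpolation=2))
a=cv2.imread('pics/side0.png')[170:350,220:440];cv2.imwrite('pics/side0c.png',cv2.resize(a,None,fx=3.3,fy=3.3,interpolation=2))
E
```

```text
(no output)
```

View pics/top0c.png

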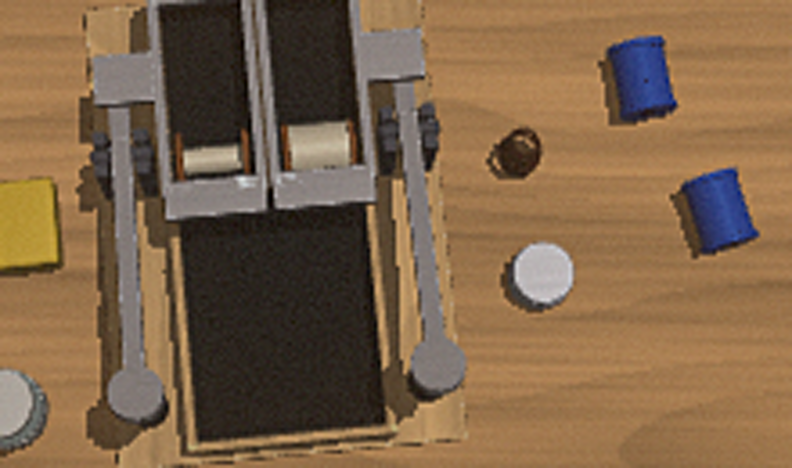

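View pics/side0c.png

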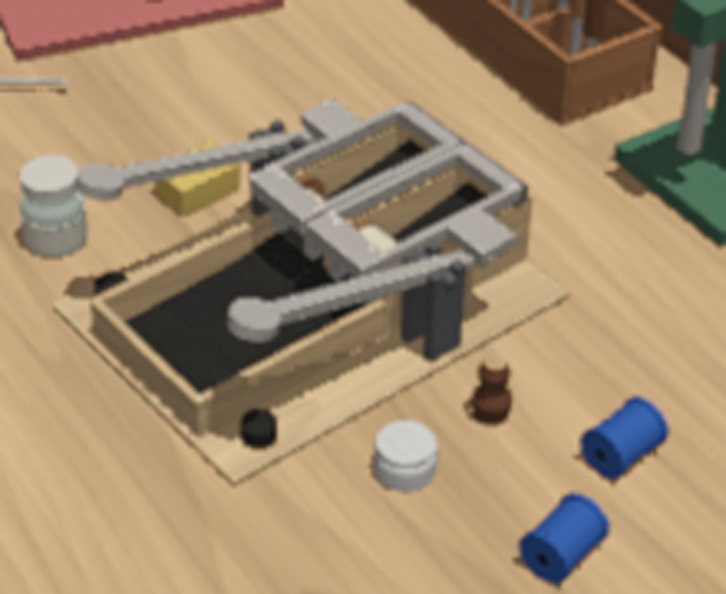

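The full bobbin (thick cream winding) is in the right chute, at about (318,230) in the top view. The thin-cored one is in the left chute. So I'll use the right lever, whose pad is at about (351,291) in top and (298,266) in side.

```bash
cat > h.py <<'E'
from plant import manip, viewer
import numpy as np, cv2
from scipy.spatial.transform import Rotation as Rn
def P(n):
    c=viewer.camera_info(n);K=np.array([[c['fx'],0,c['cx']],[0,c['fy'],c['cy']],[0,0,1]])
    return K@np.c_[np.array(c['R']),c['t']]
def tri(a,b):
    x=cv2.triangulatePoints(P('top'),P('side'),np.array(a,float).reshape(2,1),np.array(b,float).reshape(2,1))[:,0];return x[:3]/x[3]
def proj(n,X):
    h=P(n)@np.r_[X,1];return h[:2]/h[2]
def atz(n,px,z):
    M=P(n);A=M[:,[0,1,3]].copy();A[:,2]+=M[:,2]*z;h=np.linalg.solve(A,np.r_[px,1]);return h[:2]/h[2]
E
python3 - <<'E'
from h import *
r=lambda x:np.round(x,4)
print('padr',r(tri([350.9,291.4],[298.5,266.2])),'padl',r(tri([266.7,297.6],[249,225.2])))
print('levr',r(tri([343.6,225.9],[349.3,253])),'levl',r(tri([262.4,232.2],[304.4,213.2])))
for n,a,b in(('top',[350.9,291.4],[266.7,297.6]),('side',[298.5,266.2],[249,225.2])):print(n,'pads@.148',r(atz(n,a,.148)),r(atz(n,b,.148)))
for n,a,b in(('top',[343.6,225.9],[262.4,232.2]),('side',[349.3,253],[304.4,213.2])):print(n,'pins@.093',r(atz(n,a,.093)),r(atz(n,b,.093)))
print('rack',atz('top',[303.7,245.9],0),'tray',atz('top',[305.8,289.1],.014))
s=manip.observe();R=Rn.from_rotvec(s['orientation']).as_matrix();print(R.round(3),s['joint_positions'].round(3))
print('jar',atz('top',[380,266],.035))
E
```

```text
padr [ 0.4881 -0.089   0.1387] padl [0.4634 0.1342 0.1361]
levr [ 0.6708 -0.069   0.0872] levl [0.6529 0.1538 0.0895]
top pads@.148 [ 0.4844 -0.0873] [0.4652 0.1322]
side pads@.148 [ 0.4858 -0.0986] [0.4544 0.1211]
top pins@.093 [ 0.6722 -0.07  ] [0.6509 0.1539]
side pins@.093 [ 0.6639 -0.0738] [0.6518 0.1495]
rack [0.63192003 0.04136256] tray [0.50416571 0.03283866]
[[ 0.     0.419  0.908]
 [-0.     0.908 -0.419]
 [-1.    -0.     0.   ]] [-1.18   0.311  0.014  1.512 -0.004  1.319 -0.027]
jar [ 0.57041586 -0.17672694]
```

Call:
arm_command(
  steps=[
    {"offset": [0, -1.0, 1.1], "rotation": [0.05, 0, 0]},
    {"offset": [0, -3.2, 3.6], "rotation": [0.15, 0, 0]},
    {"offset": [0, -6.2, 6.9], "rotation": [0.27, 0, 0]},
    {"offset": [0, -9.3, 10.3], "rotation": [0.39, 0, 0]},
    {"offset": [0, -12.4, 13.8], "rotation": [0.51, 0, 0]},
    {"offset": [0, -15.5, 17.2], "rotation": [0.63, 0, 0]},
    {"offset": [0, -18.6, 20.7], "rotation": [0.75, 0, 0]},
    {"offset": [0, -21.6, 24.0], "rotation": [0.85, 0, 0]},
  ],
  hand=1,
  squeeze=30,
)

```text
time: 1.7
tcp_pos: [0.3584, 0.1993, 0.2565]
orientation: [1.001, 1.329, -1.0]
force: [0.6, 0.7, 0.2]
width: 0.0
```

```bash
cat > go.py <<'E'
from h import *
import sys
s=manip.observe();R=Rn.from_rotvec(s['orientation']).as_matrix()
t=np.array([float(v) for v in sys.argv[1:4]])
print(s['time'],s['tcp_pos'].round(4),s['force'].round(2),s['width'].round(4));print(R.round(3))
print('off cm',(R.T@(t-s['tcp_pos'])*100).round(2))
E
python3 go.py .484 -.089 .21
```

```text
Traceback (most recent call last):
  File "go.py", line 5, in <module>
    print(s['time'],s['tcp_pos'].round(4),s['force'].round(2),s['width'].round(4));print(R.round(3))
                                                              ^^^^^^^^^^^^^^^^
AttributeError: 'float' object has no attribute 'round'
```

```bash
sed -i "s/s\['width'\].round(4)/round(s['width'],4)/" go.py
python3 go.py .484 -.089 .21
```

```text
1.7 [0.3584 0.1993 0.2565] [0.65 0.75 0.22] 0.0
[[ 0.     0.961  0.276]
 [ 0.001  0.276 -0.961]
 [-1.     0.001 -0.   ]]
off cm [ 4.64  4.1  31.18]
```

Call:
arm_command(
  steps=[
    {"offset": [0, 0.5, 4.0], "rotation": [0.05, 0, 0]},
    {"offset": [0, 1.0, 8.3], "rotation": [0.1, 0, 0]},
    {"offset": [0, 1.6, 12.7], "rotation": [0.15, 0, 0]},
    {"offset": [0.5, 2.2, 17.2], "rotation": [0.19, 0, 0]},
    {"offset": [1.5, 2.9, 21.8], "rotation": [0.19, 0, 0]},
    {"offset": [2.5, 3.5, 26.3], "rotation": [0.19, 0, 0]},
    {"offset": [3.5, 4.0, 29.8], "rotation": [0.19, 0, 0]},
    {"offset": [4.0, 4.1, 31.2], "rotation": [0.19, 0, 0]},
  ],
)

```text
time: 2.5
tcp_pos: [0.4853, -0.0905, 0.2159]
orientation: [1.141, 1.248, -1.145]
force: [0.1, -0.2, -0.4]
width: 0.0002
```

```bash
python3 go.py .484 -.089 .18; python3 - <<'E'
from h import *
s=manip.observe()
for n in('top','side','wrist'):
    im=viewer.get_image(n)[:,:,::-1]
    if n=='top': im=cv2.resize(im[190:320,230:410],None,fx=4,fy=4,interpolation=2)
    if n=='side': im=cv2.resize(im[150:330,200:420],None,fx=3.3,fy=3.3,interpolation=2)
    cv2.imwrite(f'pics/{n}1.png',im)
    print(n,[(x['point'],round(x['p'],2)) for x in viewer.place_of(n,'pad_r')[:3]])
c=viewer.camera_info('wrist');print(c)
T=np.array(c['tool_from_camera']);R=Rn.from_rotvec(s['orientation']).as_matrix()
for x in viewer.place_of('wrist','pad_r')[:3]:
    d=np.array(x['point'])-[c['cx'],c['cy']];r=np.hypot(*d);th=r/c['fx'];v=np.r_[d/r*np.sin(th),np.cos(th)]
    o=R@T[:3,3]+s['tcp_pos'];v=R@T[:3,:3]@v;print('pad@.148',(o+v*(.148-o[2])/v[2]).round(4),x['p'])
E
```

```text
2.5 [ 0.4853 -0.0905  0.2159] [ 0.07 -0.22 -0.43] 0.0002
[[-0.     0.996  0.089]
 [-0.003  0.089 -0.996]
 [-1.    -0.001  0.003]]
off cm [ 3.59 -0.11 -0.17]
top [([266.2, 298.9], 0.83), ([345.3, 221.1], 0.5)]
side [([295.7, 262.4], 0.74), ([249.0, 223.4], 0.69), ([288.3, 272.9], 0.59)]
wrist [([323.0, 276.8], 0.72)]
{'fx': 371.64829954431775, 'fy': 371.64829954431775, 'cx': 322.8809907659241, 'cy': 239.9439605953424, 'tool_from_camera': array([[ 2.21266118e-04, -2.90619456e-01,  9.56838692e-01,
        -1.17453726e-01],
       [ 9.99999968e-01, -5.32449829e-05, -2.47419070e-04,
        -4.44793464e-04],
       [ 1.22851655e-04,  9.56838716e-01,  2.90619435e-01,
        -7.35891786e-02],
       [ 0.00000000e+00,  0.00000000e+00,  0.00000000e+00,
         1.00000000e+00]])}
pad@.148 [ 0.4851 -0.0942  0.148 ] 0.72
```

View pics/wrist1.png

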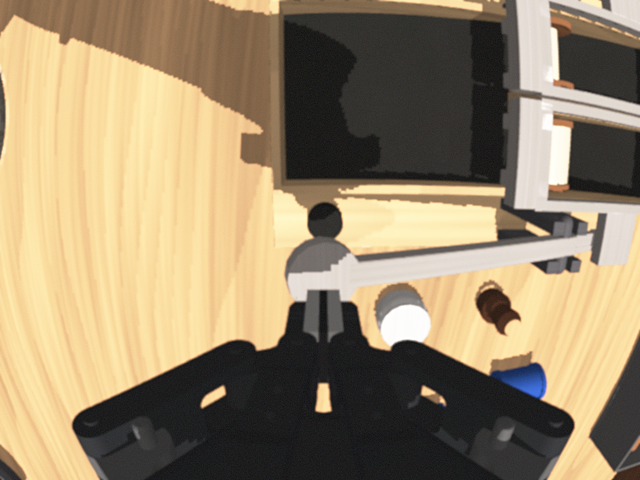

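View pics/side1.png

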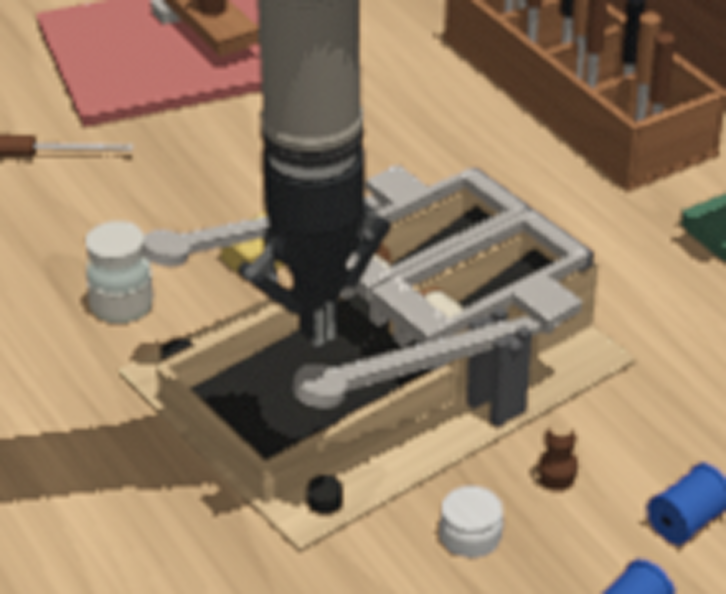

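Fingertips are right over the right pad (wrist view, pad at about (322,268)). Descending to contact.

Call:
arm_command(
  steps=[
    {"offset": [1.0, 0, 0], "rotation": [0, 0, 0]},
    {"offset": [2.2, 0, 0], "rotation": [0, 0, 0]},
    {"offset": [3.2, 0, 0], "rotation": [0, 0, 0]},
    {"offset": [3.8, 0, 0], "rotation": [0, 0, 0]},
    {"offset": [4.1, 0, 0], "rotation": [0, 0, 0]},
    {"offset": [4.4, 0, 0], "rotation": [0, 0, 0]},
    {"offset": [4.7, -0.1, 0], "rotation": [0, 0, 0]},
    {"offset": [5.0, -0.2, 0], "rotation": [0, 0, 0]},
  ],
)

```text
time: 3.65
tcp_pos: [0.4841, -0.0853, 0.1668]
orientation: [1.137, 1.253, -1.136]
force: [-0.9, 0.1, 4.3]
width: 0.0001
```

```bash
python3 go.py .477 -.09 .07; python3 - <<'E'
from h import *
im=viewer.get_image('side')[:,:,::-1]
cv2.imwrite('pics/side2.png',cv2.resize(im[150:330,200:420],None,fx=3.3,fy=3.3,interpolation=2))
E
```

```text
3.65 [ 0.4841 -0.0853  0.1668] [-0.87  0.11  4.26] 0.0001
[[ 0.001  0.995  0.098]
 [ 0.     0.098 -0.995]
 [-1.     0.001 -0.   ]]
off cm [ 9.68 -0.77  0.4 ]
```

View pics/side2.png

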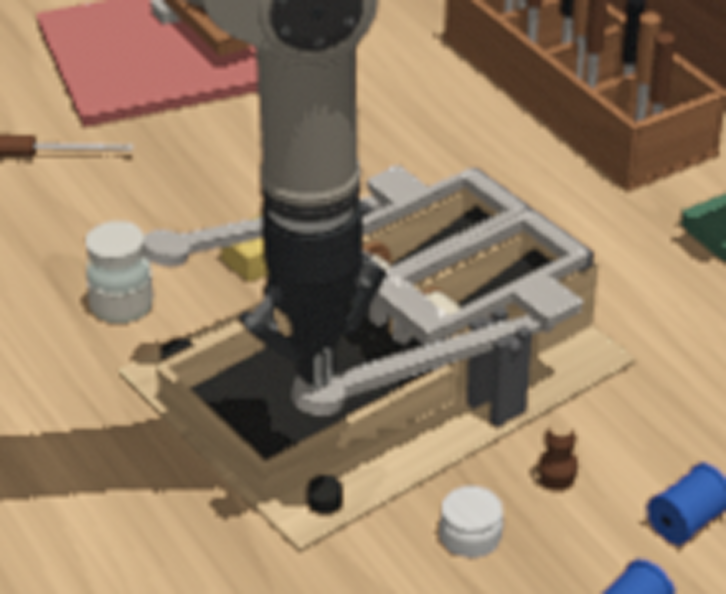

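Contact made (4.3 N up, tip at pad). Pressing down along the arc.

Call:
arm_command(
  steps=[
    {"offset": [0.4, -0.1, 0], "rotation": [0, 0, 0]},
    {"offset": [0.9, -0.2, 0], "rotation": [0, 0, 0]},
    {"offset": [1.5, -0.3, 0], "rotation": [0, 0, 0]},
    {"offset": [2.1, -0.4, 0], "rotation": [0, 0, 0]},
    {"offset": [2.7, -0.5, 0], "rotation": [0, 0, 0]},
    {"offset": [3.3, -0.55, 0], "rotation": [0, 0, 0]},
    {"offset": [3.9, -0.6, 0], "rotation": [0, 0, 0]},
    {"offset": [4.5, -0.6, 0], "rotation": [0, 0, 0]},
  ],
)

```text
time: 4.5
tcp_pos: [0.478, -0.0857, 0.1208]
orientation: [1.137, 1.254, -1.136]
force: [-1.6, -0.5, 4.7]
width: 0.0003
```

```bash
python3 go.py .482 -.086 .075
```

```text
4.5 [ 0.478  -0.0857  0.1208] [-1.64 -0.53  4.73] 0.0003
[[ 0.     0.995  0.098]
 [-0.     0.098 -0.995]
 [-1.     0.     0.   ]]
off cm [4.58 0.39 0.06]
```

Call:
arm_command(
  steps=[
    {"offset": [0.6, 0, 0], "rotation": [0, 0, 0]},
    {"offset": [1.3, 0, 0], "rotation": [0, 0, 0]},
    {"offset": [2.0, 0.1, 0], "rotation": [0, 0, 0]},
    {"offset": [2.7, 0.2, 0], "rotation": [0, 0, 0]},
    {"offset": [3.4, 0.3, 0], "rotation": [0, 0, 0]},
    {"offset": [4.0, 0.4, 0], "rotation": [0, 0, 0]},
    {"offset": [4.4, 0.4, 0], "rotation": [0, 0, 0]},
    {"offset": [4.6, 0.4, 0], "rotation": [0, 0, 0]},
  ],
)

```text
time: 5.3
tcp_pos: [0.4828, -0.0853, 0.0752]
orientation: [1.137, 1.253, -1.136]
force: [2.0, 1.0, 3.2]
width: 0.0002
```

```bash
python3 go.py .482 -.086 .075; python3 - <<'E'
from h import *
im=viewer.get_image('side')[:,:,::-1]
cv2.imwrite('pics/side3.png',cv2.resize(im[150:330,200:420],None,fx=3.3,fy=3.3,interpolation=2))
E
```

```text
5.3 [ 0.4828 -0.0853  0.0752] [2.01 0.96 3.18] 0.0002
[[ 0.002  0.995  0.098]
 [-0.     0.098 -0.995]
 [-1.     0.002  0.   ]]
off cm [ 0.02 -0.08  0.07]
```

View pics/side3.png

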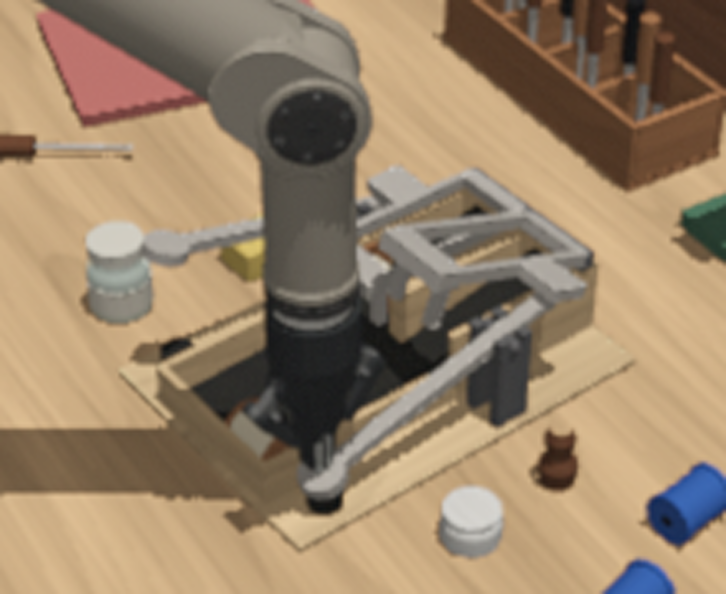

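The gate is up and the bobbin is in the tray, near its front wall at about (262,432) in the crop. I'll hold the lever down one more call so it settles.

Call:
arm_command(
  steps=[
    {"offset": [0, 0, 0], "rotation": [0, 0, 0]},
    {"offset": [0, 0, 0], "rotation": [0, 0, 0]},
    {"offset": [0, 0, 0], "rotation": [0, 0, 0]},
    {"offset": [0, 0, 0], "rotation": [0, 0, 0]},
    {"offset": [0, 0, 0], "rotation": [0, 0, 0]},
    {"offset": [0, 0, 0], "rotation": [0, 0, 0]},
    {"offset": [0, 0, 0], "rotation": [0, 0, 0]},
    {"offset": [0, 0, 0], "rotation": [0, 0, 0]},
  ],
)

```text
time: 6.15
tcp_pos: [0.4821, -0.0853, 0.0754]
orientation: [1.137, 1.254, -1.136]
force: [1.9, 0.4, 2.2]
width: 0.0001
```

```bash
python3 go.py .482 -.086 .075; python3 - <<'E'
from h import *
im=viewer.get_image('side')[:,:,::-1]
a=cv2.resize(im[190:310,230:400],None,fx=2.3,fy=2.3,interpolation=2)
im=viewer.get_image('top')[:,:,::-1]
b=cv2.resize(im[190:310,230:400],None,fx=2.3,fy=2.3,interpolation=2)
cv2.imwrite('pics/b4.png',np.hstack([a,b]))
E
```

```text
6.15 [ 0.4821 -0.0853  0.0754] [1.95 0.37 2.23] 0.0001
[[ 0.     0.995  0.098]
 [-0.     0.098 -0.995]
 [-1.     0.     0.   ]]
off cm [ 0.04 -0.02  0.07]
```

View pics/b4.png

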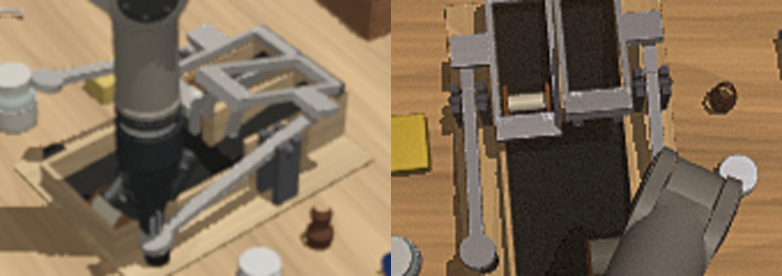

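Call:
arm_command(
  steps=[
    {"offset": [-0.3, 0, 0], "rotation": [0, 0, 0]},
    {"offset": [-0.8, -0.1, 0], "rotation": [0, 0, 0]},
    {"offset": [-1.3, -0.2, 0], "rotation": [0, 0, 0]},
    {"offset": [-1.8, -0.3, 0], "rotation": [0, 0, 0]},
    {"offset": [-2.3, -0.35, 0], "rotation": [0, 0, 0]},
    {"offset": [-2.8, -0.4, 0], "rotation": [0, 0, 0]},
    {"offset": [-3.3, -0.45, 0], "rotation": [0, 0, 0]},
    {"offset": [-3.8, -0.5, 0], "rotation": [0, 0, 0]},
  ],
)

```text
time: 7.05
tcp_pos: [0.4768, -0.0858, 0.1138]
orientation: [1.137, 1.254, -1.137]
force: [-0.9, 0.1, 2.7]
width: -0.0
```

Call:
arm_command(
  steps=[
    {"offset": [-0.4, 0, 0], "rotation": [0, 0, 0]},
    {"offset": [-0.8, 0, 0], "rotation": [0, 0, 0]},
    {"offset": [-1.2, 0, 0], "rotation": [0, 0, 0]},
    {"offset": [-1.6, 0.05, 0], "rotation": [0, 0, 0]},
    {"offset": [-2.0, 0.1, 0], "rotation": [0, 0, 0]},
    {"offset": [-2.4, 0.15, 0], "rotation": [0, 0, 0]},
    {"offset": [-2.8, 0.2, 0], "rotation": [0, 0, 0]},
    {"offset": [-3.1, 0.25, 0], "rotation": [0, 0, 0]},
  ],
)

```text
time: 7.85
tcp_pos: [0.4793, -0.0856, 0.1446]
orientation: [1.137, 1.254, -1.137]
force: [-1.5, 0.5, 3.6]
width: -0.0001
```

Call:
arm_command(
  steps=[
    {"offset": [-0.2, 0, 0], "rotation": [0, 0, 0]},
    {"offset": [-0.4, 0.05, 0], "rotation": [0, 0, 0]},
    {"offset": [-0.6, 0.1, 0], "rotation": [0, 0, 0]},
    {"offset": [-0.8, 0.1, 0], "rotation": [0, 0, 0]},
    {"offset": [-1.0, 0.15, 0], "rotation": [0, 0, 0]},
    {"offset": [-1.2, 0.15, 0], "rotation": [0, 0, 0]},
    {"offset": [-1.4, 0.2, 0], "rotation": [0, 0, 0]},
    {"offset": [-1.6, 0.2, 0], "rotation": [0, 0, 0]},
  ],
)

```text
time: 8.65
tcp_pos: [0.4823, -0.0853, 0.1607]
orientation: [1.137, 1.252, -1.135]
force: [0.4, -0.1, 4.0]
width: -0.0002
```

Still in contact at 4 N. Releasing the last centimetre at 15 mm/s.

Call:
arm_command(
  steps=[
    {"offset": [-0.15, 0, 0], "rotation": [0, 0, 0]},
    {"offset": [-0.3, 0.05, 0], "rotation": [0, 0, 0]},
    {"offset": [-0.45, 0.1, 0], "rotation": [0, 0, 0]},
    {"offset": [-0.6, 0.1, 0], "rotation": [0, 0, 0]},
    {"offset": [-0.75, 0.15, 0], "rotation": [0, 0, 0]},
    {"offset": [-0.9, 0.15, 0], "rotation": [0, 0, 0]},
    {"offset": [-1.05, 0.2, 0], "rotation": [0, 0, 0]},
    {"offset": [-1.2, 0.2, 0], "rotation": [0, 0, 0]},
  ],
)

```text
time: 9.45
tcp_pos: [0.4837, -0.0851, 0.1725]
orientation: [1.137, 1.254, -1.136]
force: [2.3, 0.3, 2.4]
width: -0.0002
```

Call:
arm_command(
  steps=[
    {"offset": [-0.2, 0, 0], "rotation": [0, 0, 0]},
    {"offset": [-0.4, 0, 0], "rotation": [0, 0, 0]},
    {"offset": [-0.6, 0, 0], "rotation": [0, 0, 0]},
    {"offset": [-0.9, 0, 0], "rotation": [0, 0, 0]},
    {"offset": [-1.5, 0, 0], "rotation": [0, 0, 0]},
    {"offset": [-2.5, 0, 0], "rotation": [0, 0, 0]},
    {"offset": [-4.0, 0, 0], "rotation": [0, 0, 0]},
    {"offset": [-5.5, 0, 0], "rotation": [0, 0, 0]},
  ],
)

```text
time: 10.25
tcp_pos: [0.4833, -0.0853, 0.2284]
orientation: [1.137, 1.254, -1.137]
force: [-0.4, -0.2, 0.0]
width: -0.0001
```

```bash
python3 go.py .37 .1 .26
```

```text
10.25 [ 0.4833 -0.0853  0.2284] [-0.45 -0.19  0.04] -0.0001
[[ 0.     0.995  0.098]
 [-0.     0.098 -0.995]
 [-1.     0.     0.   ]]
off cm [ -3.16  -9.47 -19.55]
```

Call:
arm_command(
  steps=[
    {"offset": [-1, -0.5, 0.8], "rotation": [0, 0, 0]},
    {"offset": [-3, -1.5, 3], "rotation": [0, 0, 0]},
    {"offset": [-5, -2.5, 6], "rotation": [0, 0, 0]},
    {"offset": [-6, -3.5, 10], "rotation": [0, 0, 0]},
    {"offset": [-6, -4, 14], "rotation": [0, 0, 0]},
    {"offset": [-6, -4, 18], "rotation": [0, 0, 0]},
    {"offset": [-6, -4, 21], "rotation": [0, 0, 0]},
    {"offset": [-6, -4, 22], "rotation": [0, 0, 0]},
  ],
)

```text
time: 11.05
tcp_pos: [0.463, -0.3126, 0.2877]
orientation: [1.139, 1.25, -1.144]
force: [-0.2, 1.4, 0.1]
width: 0.0
```

```bash
python3 go.py .482 -.086 .075; python3 - <<'E'
from h import *
im=viewer.get_image('side')[:,:,::-1].copy();cv2.imwrite('pics/s5f.png',im)
a=cv2.resize(im[170:340,220:430],None,fx=1.9,fy=2.3*1.9/2.3,interpolation=2)
im=viewer.get_image('top')[:,:,::-1].copy();cv2.imwrite('pics/t5f.png',im)
b=cv2.resize(im[170:340,220:430],None,fx=1.9,fy=1.9,interpolation=2)
cv2.imwrite('pics/b5.png',np.hstack([a,b]))
for n in('top','side'):
    for l in('full_bobbin','pad_r','lever_r','glue_jar'):print(n,l,[(x['point'],round(x['p'],2)) for x in viewer.place_of(n,l)[:3]])
E
```

```text
11.05 [ 0.463  -0.3126  0.2877] [-0.23  1.43  0.07] 0.0
[[-0.001  0.996  0.091]
 [-0.003  0.091 -0.996]
 [-1.    -0.002  0.003]]
off cm [ 21.2    4.   -22.46]
top full_bobbin [([406.5, 212.0], 0.79), ([427.8, 245.3], 0.77), ([327.4, 301.4], 0.58)]
top pad_r [([350.5, 292.3], 0.72), ([263.1, 300.6], 0.71)]
top lever_r [([344.4, 223.7], 0.67), ([262.3, 229.4], 0.58)]
top glue_jar [([231.3, 299.8], 0.76)]
side full_bobbin [([408.3, 299.7], 0.65), ([391.9, 329.3], 0.64), ([280.1, 282.5], 0.54)]
side pad_r [([250.2, 225.4], 0.7), ([280.5, 282.6], 0.6), ([297.2, 262.6], 0.52)]
side lever_r [([304.0, 214.9], 0.89)]
side glue_jar [([234.1, 242.0], 0.75)]
```

View pics/b5.png

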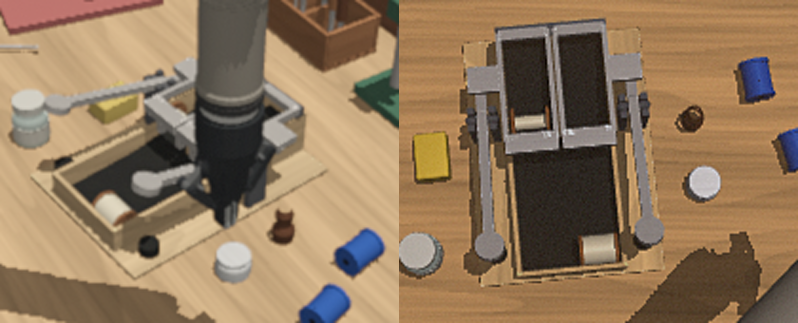

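View pics/t5f.png

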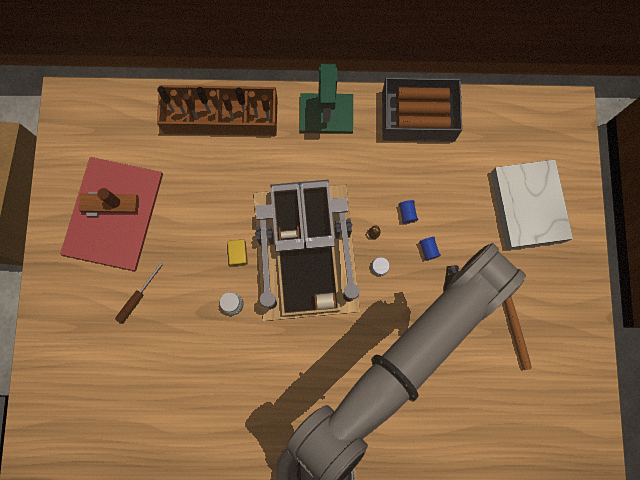

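The top view shows the bobbin in the tray at (325,301), the right gate flush with the left one, and the levers in their yokes. I'll compare with the first pictures, then hand in.

```bash
python3 - <<'E'
from h import *
a=cv2.imread('pics/top0.png');b=cv2.imread('pics/t5f.png');d=cv2.absdiff(a,b).max(2)>60
d=cv2.morphologyEx(d.astype(np.uint8),cv2.MORPH_OPEN,np.ones((2,2)))
n,l,st,c=cv2.connectedComponentsWithStats(d)
print([(st[i].tolist()) for i in range(1,n) if st[i,4]>12 and st[i,0]>150 and st[i,1]<330])
s=manip.observe();print(s['time'],s['force'].round(2),abs(s['joint_velocities']).max())
manip.finish_job()
E
```

```text
[[310, 225, 20, 13, 214], [515, 270, 6, 7, 20], [500, 282, 11, 21, 108], [316, 294, 21, 16, 265], [490, 299, 5, 5, 13], [477, 307, 19, 18, 130], [431, 328, 44, 46, 260]]
11.55 [ 0.03  0.32 -0.57] 0.0065275798732757784
the job is handed in; nothing more can be done
```

The job is done and handed in at 11.55 s. The full bobbin was in the right chute and is now in the tray.

- **Pressing:** I pushed the right lever's pad down with the closed fingertips, at 2 to 5 N. I kept it down until the pictures showed the bobbin in the tray and the right chute empty.
- **Closing:** I eased the lever back up, slowing to about 15 mm/s for the last centimetre. The fingers still felt 2.4 N just before they left the pad. I then lifted the hand and moved it to the right.
- **Last checks:** Comparing the first and last top pictures, the only differences in the rack were the bobbin gone from its chute and now in the tray. Both gates, both levers and the empty bobbin looked unmoved, and so did the bystanders in view. The arm was at rest with about zero force.
- **Limits of the checks:** In the last pictures the arm partly hid the mallet in the top view and the right yoke in the side view. The right gate being shut therefore rests on the top view. The networks also reported the blue look-alikes as full bobbins, and I ignored those.

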